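Fit the lint nozzle from the organiser box to the hand vacuum

ROBOT

A 6-joint arm with a two-finger parallel gripper is mounted at the origin on the work surface. World frame = base frame: x ahead of the robot, y to its left, z up, the work surface at z = 0. Lengths are in m, angles in rad, forces in N, time in s.
With the tool pointing down it reaches from about 0.35 to 0.925 m from the base axis. Payload 6.4 kg.
Tool frame: the origin (TCP) lies at the very end of the fingers, on their centre line; the grasp point (between the pads) lies 19 mm behind it; z points along the fingers, y is the line along which they close (so a half turn about z gives the same grasp; the last joint's range is limited). The gripper opens to 94 mm and grips with 3 to 60 N. Pads are 16 mm wide; open, the fingers measure 119 mm over their backs; the gripper's body (75 mm by 177 mm) begins 78 mm behind the grasp point.
Start: joints at [1.171, 0.245, 1.558, -0, 1.339, -0.174], TCP at [0.146, 0.634, 0.205] pointing down, gripper open.
Joint ranges: [-3.13, 3.13], [-1.02, 2.26], [0.13, 2.54], [-0.95, 4.09], [0.21, 2.88], [-2.74, 2.74]. Speed limits (rad/s): [2.57, 2.57, 3.14, 3.14, 3.14, 3.14].

INTERFACE

Orientations are given as a rotation vector (axis times angle).
In Python, from plant import * gives the robot as it stands. The module is installed in compiled form; this text tells all that it offers.
- The arm moves only by the tool send_rows, never from a script. Its argument "commands" is a list of rows, each an object of numbers: "x", "y", "z": the shift along the world's x, y, z each as a share of 50 mm, from -1 to 1; "wx", "wy", "wz": the turn, a rotation vector about the world's x, y, z each as a share of 0.08 rad, from -1 to 1; "fingers": the closure, from -1 (fully open) to 1 (shut), so that 0 is half open. In form: [{"x": .., "y": .., "z": .., "wx": .., "wy": .., "wz": .., "fingers": ..}, ...]. A call has 1 to 20 rows; each row shifts and turns the commanded pose from where the row before left it; what a row does not reach is not made up. A row lasts 1/10 s, in which the tool goes at most 50 mm and 8.59 degrees, less where a joint would pass 70% of its speed; a pose out of reach is approached as far as the arm can. A call with a number of a shift or a turn outside -1 to 1 is refused whole. A call with a gripper value outside its range is refused whole. The fingers move at their own pace and stop on an object; "newtons" is the grip in N (left out, the last holds). Time passes only in rows, so rows that do not move let the fingers close. It gives the time, the measured TCP pose, the force, the opening and the grip force at its end, in the units of the state.
- get_obs(): the state, without advancing time (a new reading comes with each control period).
- read_camera(name): name is "scene" or "side" or "wrist"; returns a dict with "color" (480x640x3 uint8, red, green, blue), "z_map" (480x640 float32, m along the optical axis (not along the pixel's ray), 0 where there is no reading), "fx", "fy", "cx", "cy" (pixels), "extrinsics" (4x4, takes a point from camera to world coordinates); the wrist camera has in their place "tool_from_camera" (4x4, takes a point from camera to tool coordinates, whose origin is the TCP and whose axes are the flange's). Camera axes: x right, y down, z forward; pixel columns grow to the right and rows downward; lengths in m; the calibration is good to about 2 mm. A picture is of the moment at which its call begins: read the wrist's pose just before it.
- hand_in(): hands the job in; it is judged then, once.
Trained networks look in a picture, given as the dict that the camera call returned (one of the last four; its "shot" number tells which), for a name from the list of things; names that differ only in an ending like _2 or _b are one class to them, and where a whole thing is asked for, a point or a joint stands for the part that bears it (a point fixed in the world has none). Each returns a list of dicts, best first, with "confidence" (0 to 1); they miss things now and then, are a little off and sometimes report something else, mostly with a low value. They report only what shows in the picture. A call takes as long as a camera call. They do not tell look-alikes from the thing itself.
- boxes_of(picture, thing): "xyz" ([x, y, z] in m, in world coordinates, good to about 4 mm: the middle of the surface that is visible of it).
- masks_of(picture, thing): "pixels" (480x640 bool, what is visible of it).
- mark_of(picture, thing): "xyz" ([x, y, z] in m, in world coordinates, good to about 4 mm: a listed point, or the origin of a listed thing).
The state is a dict: "time_s": time; "q": joint angles; "joint_vel": joint speeds; "joint_torque": joint torques, N m; "tool_pos": TCP position; "tool_rot": TCP orientation; "force": force on the tool from outside, world axes, zero at the start; "torque": the same for the moment, N m; "opening": finger opening in m; "gripper_force": force on a finger pad.
Only numpy, scipy, OpenCV 4.12 (cv2) and the standard library are available. Lean on these libraries where they do the work, as an engineer would, in place of code of your own. Each camera call takes 0.05 s, during which the arm holds its last target. There are 200 camera calls.

TASK

Swing the clear lid of the organiser box up and over backwards until it stays open by itself, then lift out the grey vacuum nozzle. Slide the nozzle, hole side up, onto the sloping metal stub of the hand vacuum until it is fully home against the black collar and the red spring button has popped up through the hole, then let go. The lid stays open, and the orange brush in the box, the navy spray bottle and the little glass bottle stay where they are.

Things in the scene. Friction and masses are not known exactly. Their poses are not given: they have to be found in the camera images.
- box: Clear acrylic box fixed to the trolley, outer 195 (x) x 225 (y) x 75 mm high, walls and floor 5 mm. Origin: centre of its underside, on the work surface. A divider along x in the middle makes two compartments, 105 mm (y) x 185 mm (x), centred 55 mm to +y and -y: nozzle in one, brush in the other, either way round. Lid hinged on the +x rim, far from the robot.
- lid (a joint): Lid angle, rad: 0 shut, grows as the front edge rises and swings over to the box's +x side; stop at 1.9. Clear lid 195 x 225 x 6 mm, about 0.26 kg, turning freely: released below about 1.5 it falls shut, beyond that it falls back on the stop and stays. Shut, its underside is on the rim, 75 mm above the work surface.
- lid_handle (a point): Middle of the lid's black round bar handle: 11 mm thick, 100 mm long, along the box's y, its axis 35 mm off the lid's top face (gap 29 mm), with a post 42 mm to each side of the middle. 30 mm from the lid's front (-x) edge: with the lid shut, 165 mm in -x and 41 mm above the hinge axis, 116 mm above the work surface.
- lid_hinge (a point): Middle of the lid's hinge axis, which runs along the box's y at the top of its +x wall, 75.5 mm above the work surface. Opening turns the lid about the box's +y.
- nozzle: Grey nozzle, 160 mm, about 0.11 kg; a 36 x 36 mm square bar for 108 mm from the mouth, then narrowing to a flat lip 28 x 14 mm. Origin: mid-length, on the square part's underside. x points from mouth (-80 mm) to lip (+80), z out of the face with the hole. Lies on the box floor, hole up, x roughly along the box's x (mouth to the robot). Grip across y between x = -18 and +28 mm, where it is solid.
- nozzle_mouth (a point): Centre of the nozzle's open mouth: x = -80, y = 0, z = 18 mm in the nozzle's frame. The socket behind it is 30 x 30 mm and 62 mm deep, walls 3 mm; the button hole, 16 x 16 mm, is in the nozzle's +z wall, centred 30 mm from the mouth.
- stub: Round steel stub of the hand vacuum, 26 mm diameter, 56 mm long, last 14 mm tapering to 14 mm. Origin: centre of its root on the black collar's face (48 mm diameter), where the nozzle's mouth stops, 135 mm above the work surface. z runs to its free end, 35 degrees above level, roughly away from the robot; -x is the upper side with the button. Fitted, nozzle x = stub z and nozzle z = stub -x.
- vac: White hand vacuum on a black dock fixed to the trolley; origin: centre of the dock's underside (dock 150 x 100 mm), x level along the stub's heading. The stub's root is at x = 70, z = 135 mm. Behind the root lies the body, up to 74 mm in diameter and 130 mm long, with a black handle loop on its upper side reaching 77 mm from the axis.
- button (a joint): Red domed spring button (14 mm ball) in the stub's upper side, 30 mm from the root: 5 mm proud at 0 m (out), more as it is pressed in (travel 0.007 m); 2.8 N to start, 4.5 N at 5 mm. The sliding nozzle's edge presses it in (push up to about 10 N) and it springs out in the hole as the nozzle comes home.
- brush: Orange scouring brush, 150 x 44 mm, 58 mm high with its bow handle, bristles down in the other compartment, along the box's x. Origin: centre of its underside. Leave it alone.
- spray: Navy spray bottle with white trigger head, 68 mm diameter, 213 mm high, standing on the robot side, between box and vacuum. Origin: centre of its underside. Leave it alone.
- glass: Small amber glass bottle with a black twist cap, 56 mm diameter, 110 mm high, standing on the far side. Origin: centre of its underside. Leave it alone.
There are look-alikes about, which are no part of the job. Of the things that look like the vac, the middle-sized one is meant.

How it is judged:
By the outcome, as a careful person would: the job done as asked, in the order asked, and still so for the second after the job is handed in, with the robot touching nothing.
It also fails if it takes over 72 s, if anything falls off the work surface, if the arm or the gripper's body presses on something with over 40 N, if the wrist force passes 120 N, or if a joint passes its speed limit or range.

## Working session

There is one attempt and no reset: what is moved stays moved. The work goes in short steps, Python scripts to look and compute and a tool call to move; the robot and the scene stay as the last step left them, time stands still between calls to the robot, and variables do not carry over. Pictures are saved under pics/ and viewed, at most 10 in all, crops included, and the job is handed in when it is done.

Besides the shell and the picture viewer there is one more tool, called after "Emit:" as name(argument=value, ...), one argument or row to a line, values as JSON. send_rows: Moves the arm, as the interface text tells. Its arguments: {"type":"object","properties":{"commands":{"type":"array"},"newtons":{"type":"number"}},"required":["commands"]}

```bash
mkdir -p pics; python3 - <<'E'
from plant import *
import cv2,numpy as np
o=get_obs(); print({k:np.round(v,3) for k,v in o.items()})
ims=[]
for c in ["scene","side"]:
    p=read_camera(c); ims.append(p["color"])
    print(c,np.round(p["extrinsics"],3).tolist(),p["fx"])
    for t in ["box","lid_handle","lid_hinge","nozzle","nozzle_mouth","stub","vac","brush","spray","glass"]:
        print(t,[(np.round(d["xyz"],3).tolist(),round(d["confidence"],2)) for d in mark_of(p,t)[:4]])
    cv2.imwrite(f"pics/{c}0.png",p["color"][:,:,::-1])
E
```

```text
{'time_s': np.float64(0.0), 'q': array([ 1.171,  0.246,  1.559,  0.   ,  1.339, -0.174]), 'joint_vel': array([-0.   , -0.001,  0.   , -0.001,  0.001, -0.002]), 'joint_torque': array([ 1.0000e-03, -4.1585e+01, -3.1459e+01,  6.9000e-02,  3.3000e-02,
       -0.0000e+00]), 'tool_pos': array([0.145, 0.633, 0.204]), 'tool_rot': array([-3.540e-01, -3.121e+00,  3.000e-03]), 'force': array([0.019, 0.219, 0.072]), 'torque': array([ 0.039,  0.02 , -0.067]), 'gripper_force': np.float64(0.0), 'opening': np.float64(0.094)}
scene [[-0.636, 0.556, -0.535, 1.162], [0.771, 0.474, -0.424, 0.497], [0.017, -0.683, -0.731, 1.025], [0.0, 0.0, 0.0, 1.0]] 613.5514407814769
box [([0.569, 0.184, -0.005], 0.64)]
lid_handle [([0.501, 0.182, 0.114], 0.61)]
lid_hinge [([0.669, 0.198, 0.076], 0.94)]
nozzle []
nozzle_mouth []
stub [([0.505, -0.207, 0.133], 0.67), ([0.464, -0.392, 0.088], 0.61), ([0.335, 0.197, 0.188], 0.58)]
vac [([0.241, 0.233, 0.003], 0.82), ([0.419, -0.375, 0.002], 0.71), ([0.437, -0.186, 0.0], 0.58)]
brush []
spray [([0.378, -0.025, 0.001], 0.58)]
glass [([0.719, -0.075, -0.004], 0.73)]
side [[-0.998, -0.014, 0.061, 0.422], [-0.06, 0.495, -0.867, 0.636], [-0.018, -0.869, -0.494, 0.509], [0.0, 0.0, 0.0, 1.0]] 438.57354142032307
box [([0.565, 0.188, 0.0], 0.93)]
lid_handle [([0.503, 0.177, 0.119], 0.76)]
lid_hinge [([0.666, 0.203, 0.073], 0.74), ([0.72, -0.083, 0.003], 0.23)]
nozzle []
nozzle_mouth []
stub [([0.33, 0.196, 0.188], 0.67), ([0.505, -0.205, 0.131], 0.62), ([0.467, -0.391, 0.087], 0.62)]
vac [([0.238, 0.229, -0.005], 0.91), ([0.436, -0.188, 0.0], 0.57)]
brush [([0.721, -0.081, 0.006], 0.55)]
spray [([0.383, -0.031, 0.0], 0.88)]
glass [([0.723, -0.08, 0.002], 0.78)]
```

View pics/scene0.png

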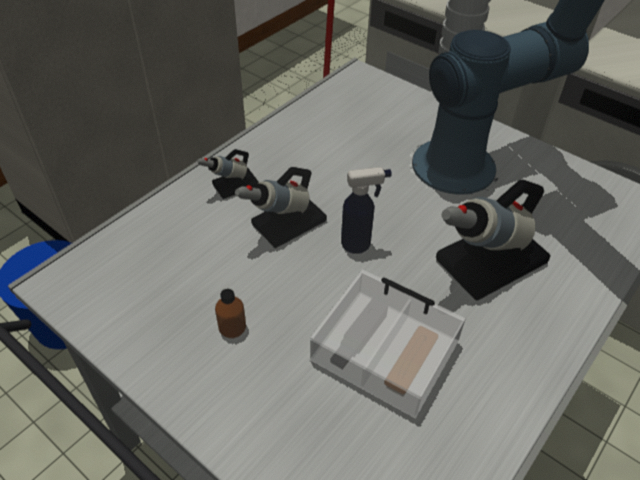

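View pics/side0.png

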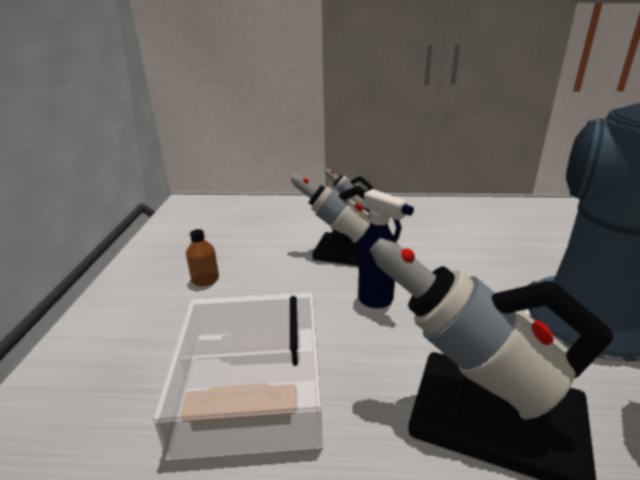

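Three vacs appear in the scene view: large (490,240), medium (285,205) and small (230,170). The medium one is meant: its stub root is at z≈0.132, which matches the 135 mm given, while the others are at 0.188 and 0.087. I'll confirm it in a crop and fit the directions.

```bash
cat > h.py <<'E'
from plant import *
import cv2,numpy as np
from scipy.spatial.transform import Rotation as R
def pts(p,m,T=None):
    T=p["extrinsics"] if T is None else T
    z=p["z_map"]; v,u=np.nonzero(m&(z>0)); d=z[v,u]
    P=np.stack([(u-p["cx"])/p["fx"]*d,(v-p["cy"])/p["fy"]*d,d],1)
    return P@T[:3,:3].T+T[:3,3]
def wrist():
    o=get_obs(); p=read_camera("wrist")
    T=np.eye(4);T[:3,:3]=R.from_rotvec(o["tool_rot"]).as_matrix();T[:3,3]=o["tool_pos"]
    p["T"]=T@p["tool_from_camera"]; p["extrinsics"]=p["T"]; return p
def proj(p,X):
    T=np.linalg.inv(p["extrinsics"]); c=T[:3,:3]@np.array(X)+T[:3,3]
    return c[0]/c[2]*p["fx"]+p["cx"],c[1]/c[2]*p["fy"]+p["cy"]
def line(P):
    c=np.median(P,0); w=np.linalg.svd(P-P.mean(0),full_matrices=False); return P.mean(0),w[2][0],w[1]/np.sqrt(len(P))
E
python3 - <<'E'
from h import *
p=read_camera("scene"); cv2.imwrite("pics/crop1.png",cv2.resize(p["color"][130:270,180:350,::-1],None,fx=4,fy=4,interpolation=cv2.INTER_CUBIC))
for c in ["scene","side"]:
    if c=="side": p=read_camera(c)
    dark=p["color"].max(2)<60
    P=pts(p,dark); P=P[(abs(P[:,2]-.116)<.02)&(np.hypot(P[:,0]-.502,P[:,1]-.18)<.08)]
    m,d,s=line(P); print(c,"bar",m.round(4),d.round(3),s.round(4),"yaw",np.arctan(-d[0]/d[1]),P[:,2].max(), len(P))
    for r in masks_of(p,"stub"):
        Q=pts(p,r["pixels"]); Q=Q[np.hypot(Q[:,0]-.53,Q[:,1]+.21)<.07]
        if len(Q)>30: m,d,s=line(Q);print(c,"stub",m.round(4),d.round(3),s.round(4),len(Q),np.arctan2(d[1],d[0]))
E
```

```text
scene bar [0.5059 0.1824 0.1184] [-0.128  0.992  0.008] [0.0326 0.0058 0.0026] yaw 0.12869689760715614 0.12555444422508932 294
scene stub [ 0.5331 -0.2019  0.1573] [ 0.812 -0.313  0.492] [0.0163 0.007  0.0039] 280 -0.3679789070115475
side bar [0.5001 0.1935 0.1199] [-0.134  0.989 -0.062] [0.0308 0.0052 0.0024] yaw 0.13450772270769215 0.12429204136454786 385
side stub [ 0.5262 -0.1987  0.1549] [-0.806  0.209 -0.553] [0.0145 0.007  0.003 ] 297 2.887654725965458
```

View pics/crop1.png

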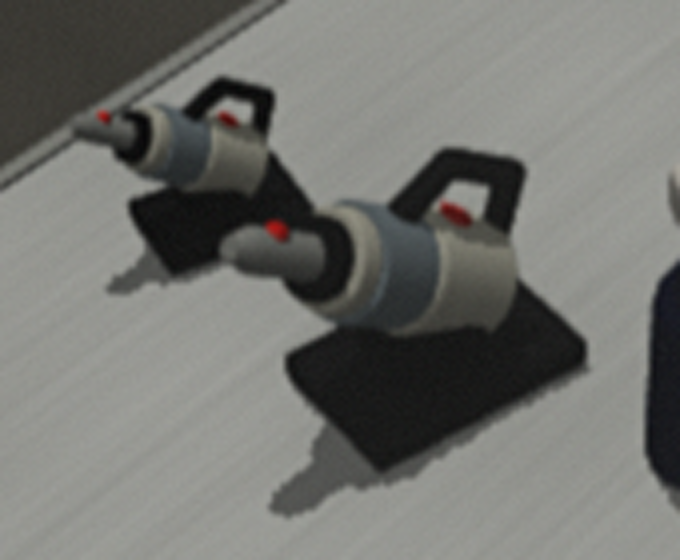

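The crop shows the medium vac, with its stub end at (240,250) and the button at (278,230). It stands between the small look-alike and the spray bottle, so it is the one meant. Next I move towards the lid handle.

Emit:
send_rows(
  commands=[
    {"x": 0.6, "y": 0, "z": 0, "wx": 0, "wy": 0, "wz": -0.76, "fingers": -0.3},
    {"x": 0.6, "y": 0, "z": 0, "wx": 0, "wy": 0, "wz": -0.76, "fingers": -0.3},
    {"x": 0.6, "y": 0, "z": 0, "wx": 0, "wy": 0, "wz": -0.76, "fingers": -0.3},
    {"x": 0.6, "y": 0, "z": 0, "wx": 0, "wy": 0, "wz": -0.76, "fingers": -0.3},
    {"x": 0.6, "y": 0, "z": 0, "wx": 0, "wy": 0, "wz": -0.76, "fingers": -0.3},
    {"x": 0.6, "y": 0, "z": 0, "wx": 0, "wy": 0, "wz": -0.76, "fingers": -0.3},
    {"x": 0.6, "y": -0.6, "z": 0, "wx": 0, "wy": 0, "wz": -0.76, "fingers": -0.3},
    {"x": 0.6, "y": -0.6, "z": 0, "wx": 0, "wy": 0, "wz": -0.76, "fingers": -0.3},
    {"x": 0.6, "y": -0.6, "z": 0, "wx": 0, "wy": 0, "wz": -0.76, "fingers": -0.3},
    {"x": 0.6, "y": -0.6, "z": 0, "wx": 0, "wy": 0, "wz": -0.76, "fingers": -0.3},
    {"x": 0.6, "y": -0.6, "z": 0, "wx": 0, "wy": 0, "wz": -0.76, "fingers": -0.3},
    {"x": 0.6, "y": -0.6, "z": 0, "wx": 0, "wy": 0, "wz": -0.76, "fingers": -0.3},
    {"x": 0, "y": -0.6, "z": 0, "wx": 0, "wy": 0, "wz": -0.76, "fingers": -0.3},
    {"x": 0, "y": -0.6, "z": 0, "wx": 0, "wy": 0, "wz": -0.76, "fingers": -0.3},
    {"x": 0, "y": -0.6, "z": 0, "wx": 0, "wy": 0, "wz": -0.76, "fingers": -0.3},
    {"x": 0, "y": -0.6, "z": 0, "wx": 0, "wy": 0, "wz": -0.76, "fingers": -0.3},
    {"x": 0, "y": -0.4, "z": 0, "wx": 0, "wy": 0, "wz": -0.76, "fingers": -0.3},
    {"x": 0, "y": 0, "z": 0, "wx": 0, "wy": 0, "wz": -0.76, "fingers": -0.3},
    {"x": 0, "y": 0, "z": 0, "wx": 0, "wy": 0, "wz": -0.76, "fingers": -0.3},
    {"x": 0, "y": 0, "z": 0, "wx": 0, "wy": 0, "wz": -0.76, "fingers": -0.3},
  ],
)

```text
time_s: 3.3
tool_pos: [0.5056, 0.3132, 0.2056]
tool_rot: [2.077, 2.357, 0.0]
force: [0.2, -0.8, 0.4]
opening: 0.0612
gripper_force: 0.0
```

Emit:
send_rows(
  commands=[
    {"x": 0, "y": -0.43, "z": 0, "wx": -0.07, "wy": 0.52, "wz": 0, "fingers": -0.3},
    {"x": 0, "y": -0.43, "z": 0, "wx": -0.07, "wy": 0.52, "wz": 0, "fingers": -0.3},
    {"x": 0, "y": -0.43, "z": 0, "wx": -0.07, "wy": 0.52, "wz": 0, "fingers": -0.3},
    {"x": -0.05, "y": -0.43, "z": 0, "wx": -0.07, "wy": 0.52, "wz": 0, "fingers": -0.3},
    {"x": -0.05, "y": -0.43, "z": 0, "wx": -0.07, "wy": 0.52, "wz": 0, "fingers": -0.3},
    {"x": -0.05, "y": -0.43, "z": 0, "wx": -0.07, "wy": 0.52, "wz": 0, "fingers": -0.3},
    {"x": 0, "y": 0, "z": 0, "wx": 0, "wy": 0, "wz": 0, "fingers": -0.3},
  ],
)

```text
time_s: 4.0
tool_pos: [0.4985, 0.1828, 0.2052]
tool_rot: [-1.959, -2.223, 0.284]
force: [-0.3, 0.6, -0.4]
opening: 0.061
gripper_force: 0.0
```

```bash
python3 - <<'E'
from h import *
p=wrist(); cv2.imwrite("pics/w1.png",p["color"][:,:,::-1])
o=get_obs();print(o["tool_pos"],R.from_rotvec(o["tool_rot"]).as_matrix().round(3).tolist(),np.round(o["q"],2))
dark=p["color"].max(2)<60
P=pts(p,dark); P=P[(abs(P[:,2]-.116)<.02)&(np.hypot(P[:,0]-.502,P[:,1]-.18)<.08)]
print(len(P))
if len(P)>20: m,d,s=line(P); print("bar",m.round(4),d.round(3),s.round(4),P.min(0),P.max(0))
for t in ["lid_handle","nozzle","nozzle_mouth"]: print(t,[(np.round(d["xyz"],4),round(d["confidence"],2)) for d in mark_of(p,t)])
E
```

```text
[0.49836478 0.18393998 0.20525872] [[-0.127, 0.961, -0.247], [0.992, 0.123, -0.033], [-0.001, -0.249, -0.969]] [0.14 0.14 1.7  0.   1.56 0.01]
1934
bar [0.5016 0.1857 0.1214] [ 0.132 -0.991  0.   ] [0.0309 0.0031 0.0022] [0.49057464 0.12825957 0.09616009] [0.51284665 0.23592805 0.12507895]
lid_handle [(array([0.5029, 0.1819, 0.1139]), 0.72)]
nozzle []
nozzle_mouth []
```

View pics/w1.png

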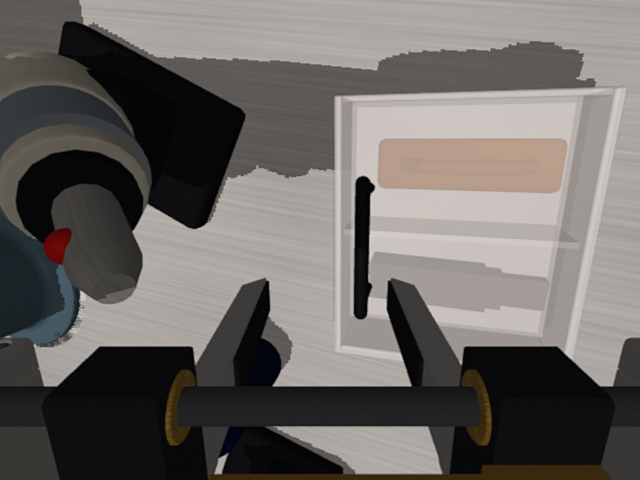

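The wrist view shows the fingers at (265,290) and (390,290), with the bar at (362,245) between them further down. The big look-alike is on the left, clear of the gripper. I go down and grip.

Emit:
send_rows(
  commands=[
    {"x": 0, "y": 0, "z": -0.43, "wx": 0, "wy": 0, "wz": 0, "fingers": -0.3},
    {"x": 0, "y": 0, "z": -0.43, "wx": 0, "wy": 0, "wz": 0, "fingers": -0.3},
    {"x": 0, "y": 0, "z": -0.43, "wx": 0, "wy": 0, "wz": 0, "fingers": -0.3},
    {"x": 0, "y": 0, "z": -0.43, "wx": 0, "wy": 0, "wz": 0, "fingers": -0.3},
    {"x": 0, "y": 0, "z": -0.43, "wx": 0, "wy": 0, "wz": 0, "fingers": -0.3},
    {"x": 0, "y": 0, "z": 0, "wx": 0, "wy": 0, "wz": 0, "fingers": 1},
    {"x": 0, "y": 0, "z": 0, "wx": 0, "wy": 0, "wz": 0, "fingers": 1},
    {"x": 0, "y": 0, "z": 0, "wx": 0, "wy": 0, "wz": 0, "fingers": 1},
    {"x": 0, "y": 0, "z": 0, "wx": 0, "wy": 0, "wz": 0, "fingers": 1},
    {"x": 0, "y": 0, "z": 0, "wx": 0, "wy": 0, "wz": 0, "fingers": 1},
    {"x": 0, "y": 0, "z": 0, "wx": 0, "wy": 0, "wz": 0, "fingers": 1},
    {"x": 0, "y": 0, "z": 0, "wx": 0, "wy": 0, "wz": 0, "fingers": 1},
  ],
  newtons=15,
)

```text
time_s: 5.4
tool_pos: [0.4963, 0.1843, 0.0988]
tool_rot: [-1.953, -2.223, 0.289]
force: [-5.1, -0.8, 5.2]
opening: 0.0106
gripper_force: 15.0
```

```bash
python3 - <<'E'
import numpy as np
t=np.linspace(0,1.85,21); X=-165*np.cos(t)+41*np.sin(t); Z=165*np.sin(t)+41*np.cos(t)
for a,b in zip(np.diff(X),np.diff(Z)): print([round(a*.9915/50,2),round(a*.13/50,2),round(b/50,2)])
E
```

```text
[np.float64(0.09), np.float64(0.01), np.float64(0.3)]
[np.float64(0.12), np.float64(0.02), np.float64(0.29)]
[np.float64(0.14), np.float64(0.02), np.float64(0.28)]
[np.float64(0.17), np.float64(0.02), np.float64(0.27)]
[np.float64(0.19), np.float64(0.03), np.float64(0.25)]
[np.float64(0.21), np.float64(0.03), np.float64(0.23)]
[np.float64(0.23), np.float64(0.03), np.float64(0.21)]
[np.float64(0.25), np.float64(0.03), np.float64(0.19)]
[np.float64(0.27), np.float64(0.04), np.float64(0.16)]
[np.float64(0.28), np.float64(0.04), np.float64(0.14)]
[np.float64(0.29), np.float64(0.04), np.float64(0.11)]
[np.float64(0.3), np.float64(0.04), np.float64(0.08)]
[np.float64(0.31), np.float64(0.04), np.float64(0.05)]
[np.float64(0.31), np.float64(0.04), np.float64(0.02)]
[np.float64(0.31), np.float64(0.04), np.float64(-0.0)]
[np.float64(0.31), np.float64(0.04), np.float64(-0.03)]
[np.float64(0.31), np.float64(0.04), np.float64(-0.06)]
[np.float64(0.3), np.float64(0.04), np.float64(-0.09)]
[np.float64(0.29), np.float64(0.04), np.float64(-0.12)]
[np.float64(0.28), np.float64(0.04), np.float64(-0.14)]
```

Emit:
send_rows(
  commands=[
    {"x": 0.09, "y": 0.01, "z": 0.3, "wx": 0, "wy": 0, "wz": 0, "fingers": 1},
    {"x": 0.12, "y": 0.02, "z": 0.29, "wx": 0, "wy": 0, "wz": 0, "fingers": 1},
    {"x": 0.14, "y": 0.02, "z": 0.28, "wx": 0, "wy": 0, "wz": 0, "fingers": 1},
    {"x": 0.17, "y": 0.02, "z": 0.27, "wx": 0, "wy": 0, "wz": 0, "fingers": 1},
    {"x": 0.19, "y": 0.03, "z": 0.25, "wx": 0, "wy": 0, "wz": 0, "fingers": 1},
  ],
)

```text
time_s: 5.9
tool_pos: [0.5313, 0.1889, 0.1693]
tool_rot: [-1.952, -2.222, 0.293]
force: [-9.5, -3.5, 4.8]
opening: 0.0103
gripper_force: 15.0
```

Forces are low and the motion follows the arc, so I continue.

Emit:
send_rows(
  commands=[
    {"x": 0.21, "y": 0.03, "z": 0.23, "wx": 0, "wy": 0, "wz": 0, "fingers": 1},
    {"x": 0.23, "y": 0.03, "z": 0.21, "wx": 0, "wy": 0, "wz": 0, "fingers": 1},
    {"x": 0.25, "y": 0.03, "z": 0.19, "wx": 0, "wy": 0, "wz": 0, "fingers": 1},
    {"x": 0.27, "y": 0.04, "z": 0.16, "wx": 0, "wy": 0, "wz": 0, "fingers": 1},
    {"x": 0.28, "y": 0.04, "z": 0.14, "wx": 0, "wy": 0, "wz": 0, "fingers": 1},
    {"x": 0.29, "y": 0.04, "z": 0.11, "wx": 0, "wy": 0, "wz": 0, "fingers": 1},
    {"x": 0.3, "y": 0.04, "z": 0.08, "wx": 0, "wy": 0, "wz": 0, "fingers": 1},
    {"x": 0.31, "y": 0.04, "z": 0.05, "wx": 0, "wy": 0, "wz": 0, "fingers": 1},
  ],
)

```text
time_s: 6.7
tool_pos: [0.642, 0.2037, 0.2297]
tool_rot: [-1.958, -2.228, 0.281]
force: [-2.8, -1.9, 2.4]
opening: 0.0105
gripper_force: 15.0
```

Emit:
send_rows(
  commands=[
    {"x": 0.31, "y": 0.04, "z": 0.02, "wx": 0, "wy": 0, "wz": 0, "fingers": 1},
    {"x": 0.31, "y": 0.04, "z": 0, "wx": 0, "wy": 0, "wz": 0, "fingers": 1},
    {"x": 0.31, "y": 0.04, "z": -0.03, "wx": 0, "wy": 0, "wz": 0, "fingers": 1},
    {"x": 0.31, "y": 0.04, "z": -0.06, "wx": 0, "wy": 0, "wz": 0, "fingers": 1},
    {"x": 0.3, "y": 0.04, "z": -0.09, "wx": 0, "wy": 0, "wz": 0, "fingers": 1},
    {"x": 0.29, "y": 0.04, "z": -0.12, "wx": 0, "wy": 0, "wz": 0, "fingers": 1},
    {"x": 0.2, "y": 0.03, "z": -0.1, "wx": 0, "wy": 0, "wz": 0, "fingers": 1},
    {"x": 0, "y": 0, "z": 0, "wx": 0, "wy": 0, "wz": 0, "fingers": 1},
  ],
)

```text
time_s: 7.5
tool_pos: [0.744, 0.2171, 0.2078]
tool_rot: [-1.959, -2.228, 0.279]
force: [2.6, -1.3, 1.2]
opening: 0.0104
gripper_force: 15.0
```

Emit:
send_rows(
  commands=[
    {"x": 0, "y": 0, "z": 0, "wx": 0, "wy": 0, "wz": 0, "fingers": 0.35},
    {"x": 0, "y": 0, "z": 0, "wx": 0, "wy": 0, "wz": 0, "fingers": 0.35},
    {"x": 0, "y": 0, "z": 0, "wx": 0, "wy": 0, "wz": 0, "fingers": 0.35},
    {"x": 0.08, "y": 0.01, "z": 0.3, "wx": 0, "wy": 0, "wz": 0, "fingers": 0.35},
    {"x": 0.08, "y": 0.01, "z": 0.3, "wx": 0, "wy": 0, "wz": 0, "fingers": 0.35},
    {"x": 0.08, "y": 0.01, "z": 0.3, "wx": 0, "wy": 0, "wz": 0, "fingers": 0.35},
    {"x": 0.1, "y": 0.01, "z": 0.4, "wx": 0, "wy": 0, "wz": 0, "fingers": 0.35},
    {"x": 0.1, "y": 0.01, "z": 0.4, "wx": 0, "wy": 0, "wz": 0, "fingers": 0.35},
  ],
)

```text
time_s: 8.3
tool_pos: [0.7636, 0.2202, 0.2927]
tool_rot: [-1.955, -2.226, 0.284]
force: [0.3, -0.5, 0.6]
opening: 0.0304
gripper_force: 0.0
```

Emit:
send_rows(
  commands=[
    {"x": 0, "y": 0, "z": 0.5, "wx": 0.07, "wy": -0.52, "wz": 0, "fingers": 0},
    {"x": 0, "y": 0, "z": 0.5, "wx": 0.07, "wy": -0.52, "wz": 0, "fingers": 0},
    {"x": -0.33, "y": -0.13, "z": 0, "wx": 0.07, "wy": -0.52, "wz": 0, "fingers": 0},
    {"x": -0.33, "y": -0.13, "z": 0, "wx": 0.07, "wy": -0.52, "wz": 0, "fingers": 0},
    {"x": -0.33, "y": -0.13, "z": 0, "wx": 0.07, "wy": -0.52, "wz": 0, "fingers": 0},
    {"x": -0.33, "y": -0.13, "z": 0, "wx": 0.07, "wy": -0.52, "wz": 0, "fingers": 0},
    {"x": -0.33, "y": -0.13, "z": 0, "wx": 0, "wy": 0, "wz": 0.98, "fingers": 0},
    {"x": -0.33, "y": -0.13, "z": 0, "wx": 0, "wy": 0, "wz": 0.98, "fingers": 0},
    {"x": -0.33, "y": -0.13, "z": 0, "wx": 0, "wy": 0, "wz": 0.98, "fingers": 0},
    {"x": -0.33, "y": -0.13, "z": 0, "wx": 0, "wy": 0, "wz": 0.98, "fingers": 0},
    {"x": -0.33, "y": -0.13, "z": 0, "wx": 0, "wy": 0, "wz": 0.98, "fingers": 0},
    {"x": -0.33, "y": -0.13, "z": 0, "wx": 0, "wy": 0, "wz": 0.98, "fingers": 0},
    {"x": -0.33, "y": -0.13, "z": 0, "wx": 0, "wy": 0, "wz": 0.98, "fingers": 0},
    {"x": -0.33, "y": -0.13, "z": 0, "wx": 0, "wy": 0, "wz": 0.98, "fingers": 0},
    {"x": 0, "y": 0, "z": 0, "wx": 0, "wy": 0, "wz": 0.98, "fingers": 0},
    {"x": 0, "y": 0, "z": 0, "wx": 0, "wy": 0, "wz": 0.98, "fingers": 0},
    {"x": 0, "y": 0, "z": 0, "wx": 0, "wy": 0, "wz": 0.98, "fingers": 0},
    {"x": 0, "y": 0, "z": 0, "wx": 0, "wy": 0, "wz": 0.98, "fingers": 0},
    {"x": 0, "y": 0, "z": 0, "wx": 0, "wy": 0, "wz": 0.98, "fingers": 0},
    {"x": 0, "y": 0, "z": 0, "wx": 0, "wy": 0, "wz": 0.98, "fingers": 0},
  ],
)

```text
time_s: 10.3
tool_pos: [0.5654, 0.1422, 0.3422]
tool_rot: [-0.533, -3.096, -0.0]
force: [-0.0, 0.0, -0.0]
opening: 0.0471
gripper_force: 0.0
```

Emit:
send_rows(
  commands=[
    {"x": 0, "y": 0, "z": 0, "wx": 0, "wy": 0, "wz": 0.98, "fingers": -0.3},
    {"x": 0, "y": 0, "z": 0, "wx": 0, "wy": 0, "wz": 0.98, "fingers": -0.3},
    {"x": 0, "y": 0, "z": 0, "wx": 0, "wy": 0, "wz": 0.98, "fingers": -0.3},
    {"x": 0, "y": 0, "z": 0, "wx": 0, "wy": 0, "wz": 0.98, "fingers": -0.3},
    {"x": 0, "y": 0, "z": 0, "wx": 0, "wy": 0, "wz": 0.98, "fingers": -0.3},
    {"x": 0, "y": 0, "z": 0, "wx": 0, "wy": 0, "wz": 0.98, "fingers": -0.3},
    {"x": 0, "y": 0, "z": 0, "wx": 0, "wy": 0, "wz": 0, "fingers": -0.3},
  ],
)

```text
time_s: 11.0
tool_pos: [0.5655, 0.1422, 0.3422]
tool_rot: [0.198, -3.135, -0.0]
force: [-0.6, -0.4, -0.6]
opening: 0.0611
gripper_force: 0.0
```

```bash
python3 - <<'E'
from h import *
p=wrist(); w=p["color"]
o=get_obs();print(o["tool_pos"],R.from_rotvec(o["tool_rot"]).as_matrix().round(3).tolist(),np.round(o["q"],2))
def nz(p,c):
    for t in ["nozzle","nozzle_mouth"]: print(c,t,[(np.round(d["xyz"],4),round(d["confidence"],2)) for d in mark_of(p,t)])
    for r in masks_of(p,"nozzle")[:2]:
        P=pts(p,r["pixels"]); P=P[(P[:,2]>.036)&(P[:,2]<.046)]
        if len(P)<50: print(len(P)); continue
        (cx,cy),(a,b),an=cv2.minAreaRect((P[:,:2]*1000).astype(np.float32)); print(c,cx,cy,a,b,an,len(P),r["confidence"])
        m,d,s=line(P);print(m,d,s,np.median(P[:,2]))
nz(p,"wrist")
s=read_camera("scene"); nz(s,"scene")
cv2.imwrite("pics/w2.png",cv2.resize(np.hstack([w,s["color"]]),(800,300))[:,:,::-1])
E
```

```text
[0.56558833 0.1421381  0.34216876] [[-0.992, -0.124, 0.0], [-0.124, 0.992, 0.0], [-0.0, 0.0, -1.0]] [ 0.05  0.01  1.57  0.    1.56 -1.64]
wrist nozzle [(array([0.5818, 0.1348, 0.0021]), 0.61)]
wrist nozzle_mouth [(array([0.503 , 0.1295, 0.0232]), 0.59), (array([ 0.7155, -0.0763,  0.0047]), 0.4)]
wrist 564.028076171875 133.86495971679688 122.03883361816406 35.99073028564453 5.498489856719971 2358 0.97
[0.56162015 0.1336523  0.04131556] [ 0.99509594  0.09718785 -0.01840086] [0.03452147 0.01057347 0.00137778] 0.04158360907220923
scene nozzle [(array([0.5812, 0.1324, 0.0055]), 0.93)]
scene nozzle_mouth [(array([0.5039, 0.1291, 0.0256]), 0.78)]
scene 555.66748046875 132.330078125 102.27909088134766 37.111305236816406 5.719135284423828 725 0.71
[0.55793214 0.13307222 0.0406551 ] [0.99702727 0.07672423 0.00707185] [0.02882977 0.01066391 0.00183566] 0.04063893426311116
scene 544.0218505859375 244.30615234375 94.81592559814453 43.46611785888672 7.690124988555908 673 0.16
[0.54293032 0.245686   0.0403456 ] [0.988142   0.15348006 0.00438912] [0.02687979 0.01352549 0.00187809] 0.04031866459295075
```

View pics/w2.png

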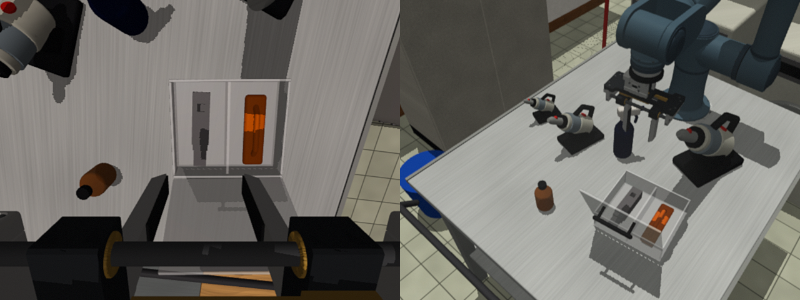

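The left half shows the nozzle at (202,128) with its hole near (202,107), and the brush at (254,128). The right half shows the lid standing open by itself. Next I move over the nozzle, checking the camera's offset first.

```bash
python3 - <<'E'
from h import *
p=wrist(); print(p["tool_from_camera"].round(3))
E
```

```text
[[-0.    -0.961 -0.278  0.081]
 [ 1.    -0.     0.002  0.001]
 [-0.002 -0.278  0.961 -0.18 ]
 [ 0.     0.     0.     1.   ]]
```

Emit:
send_rows(
  commands=[
    {"x": 0.32, "y": -0.04, "z": -0.8, "wx": 0, "wy": 0, "wz": -0.35, "fingers": -0.3},
    {"x": 0.31, "y": -0.05, "z": -0.8, "wx": 0, "wy": 0, "wz": 0, "fingers": -0.3},
    {"x": 0, "y": 0, "z": -0.8, "wx": 0, "wy": 0, "wz": 0, "fingers": -0.3},
    {"x": 0, "y": 0, "z": -0.8, "wx": 0, "wy": 0, "wz": 0, "fingers": -0.3},
    {"x": 0, "y": 0, "z": -0.8, "wx": 0, "wy": 0, "wz": 0, "fingers": -0.3},
    {"x": 0, "y": 0, "z": 0, "wx": 0, "wy": 0, "wz": 0, "fingers": -0.3},
  ],
)

```text
time_s: 12.05
tool_pos: [0.593, 0.1372, 0.1353]
tool_rot: [0.153, -3.125, -0.0]
force: [-1.5, -0.2, -0.3]
opening: 0.0612
gripper_force: 0.0
```

Emit:
send_rows(
  commands=[
    {"x": 0.07, "y": 0.01, "z": -0.5, "wx": 0, "wy": 0, "wz": 0, "fingers": -0.3},
    {"x": 0, "y": 0, "z": -0.5, "wx": 0, "wy": 0, "wz": 0, "fingers": -0.3},
    {"x": 0, "y": 0, "z": -0.5, "wx": 0, "wy": 0, "wz": 0, "fingers": -0.3},
    {"x": 0, "y": 0, "z": -0.5, "wx": 0, "wy": 0, "wz": 0, "fingers": -0.3},
    {"x": 0, "y": 0, "z": -0.46, "wx": 0, "wy": 0, "wz": 0, "fingers": -0.3},
    {"x": 0, "y": 0, "z": 0, "wx": 0, "wy": 0, "wz": 0, "fingers": 1},
    {"x": 0, "y": 0, "z": 0, "wx": 0, "wy": 0, "wz": 0, "fingers": 1},
    {"x": 0, "y": 0, "z": 0, "wx": 0, "wy": 0, "wz": 0, "fingers": 1},
    {"x": 0, "y": 0, "z": 0, "wx": 0, "wy": 0, "wz": 0, "fingers": 1},
    {"x": 0, "y": 0, "z": 0, "wx": 0, "wy": 0, "wz": 0, "fingers": 1},
    {"x": 0, "y": 0, "z": 0, "wx": 0, "wy": 0, "wz": 0, "fingers": 1},
  ],
  newtons=40,
)

```text
time_s: 13.15
tool_pos: [0.603, 0.138, 0.0216]
tool_rot: [-0.154, 3.134, -0.001]
force: [-1.0, -0.7, 6.9]
opening: 0.0353
gripper_force: 40.0
```

Emit:
send_rows(
  commands=[
    {"x": 0, "y": 0, "z": 0, "wx": 0, "wy": 0, "wz": 0, "fingers": 0},
    {"x": 0, "y": 0, "z": 0, "wx": 0, "wy": 0, "wz": 0, "fingers": 0},
    {"x": 0, "y": 0, "z": 0, "wx": 0, "wy": 0, "wz": 0, "fingers": 0},
    {"x": -0.09, "y": 0, "z": -0.19, "wx": 0, "wy": 0, "wz": 0, "fingers": 0},
    {"x": 0, "y": 0, "z": 0, "wx": 0, "wy": 0, "wz": 0, "fingers": 0},
    {"x": 0, "y": 0, "z": 0, "wx": 0, "wy": 0, "wz": 0, "fingers": 0},
  ],
)

```text
time_s: 13.75
tool_pos: [0.5956, 0.138, 0.0085]
tool_rot: [0.154, -3.136, -0.0]
force: [-0.1, -0.1, -0.5]
opening: 0.0469
gripper_force: 0.0
```

Emit:
send_rows(
  commands=[
    {"x": 0, "y": 0, "z": 0, "wx": 0, "wy": 0, "wz": 0, "fingers": 1},
    {"x": 0, "y": 0, "z": 0, "wx": 0, "wy": 0, "wz": 0, "fingers": 1},
    {"x": 0, "y": 0, "z": 0, "wx": 0, "wy": 0, "wz": 0, "fingers": 1},
    {"x": 0, "y": 0, "z": 0, "wx": 0, "wy": 0, "wz": 0, "fingers": 1},
    {"x": 0, "y": 0, "z": 0, "wx": 0, "wy": 0, "wz": 0, "fingers": 1},
  ],
  newtons=40,
)

```text
time_s: 14.25
tool_pos: [0.5967, 0.138, 0.0095]
tool_rot: [-0.154, 3.137, -0.0]
force: [0.6, -0.5, -0.5]
opening: 0.0358
gripper_force: 39.9
```

Emit:
send_rows(
  commands=[
    {"x": 0, "y": 0, "z": 0.3, "wx": 0, "wy": 0, "wz": 0, "fingers": 1},
    {"x": 0, "y": 0, "z": 0.6, "wx": 0, "wy": 0, "wz": 0, "fingers": 1},
    {"x": 0, "y": 0, "z": 0.8, "wx": 0, "wy": 0, "wz": 0, "fingers": 1},
    {"x": 0, "y": 0, "z": 0.8, "wx": 0, "wy": 0, "wz": 0, "fingers": 1},
    {"x": 0, "y": 0, "z": 0.8, "wx": 0, "wy": 0, "wz": 0, "fingers": 1},
    {"x": 0, "y": 0, "z": 0.8, "wx": 0, "wy": 0, "wz": 0, "fingers": 1},
    {"x": 0, "y": 0, "z": 0.8, "wx": 0, "wy": 0, "wz": 0, "fingers": 1},
    {"x": 0, "y": 0, "z": 0.8, "wx": 0, "wy": 0, "wz": 0, "fingers": 1},
    {"x": 0, "y": -0.6, "z": 0, "wx": 0, "wy": 0, "wz": -0.5, "fingers": 1},
    {"x": 0.05, "y": -0.6, "z": 0, "wx": 0, "wy": 0, "wz": -0.5, "fingers": 1},
    {"x": 0.05, "y": -0.6, "z": 0, "wx": 0, "wy": 0, "wz": -0.5, "fingers": 1},
    {"x": 0.05, "y": -0.6, "z": 0, "wx": 0, "wy": 0, "wz": -0.5, "fingers": 1},
    {"x": 0.05, "y": -0.6, "z": 0, "wx": 0, "wy": 0, "wz": -0.5, "fingers": 1},
    {"x": 0.05, "y": -0.6, "z": 0, "wx": 0, "wy": 0, "wz": -0.5, "fingers": 1},
    {"x": 0.05, "y": -0.6, "z": 0, "wx": 0, "wy": 0, "wz": -0.5, "fingers": 1},
    {"x": 0, "y": -0.4, "z": 0, "wx": 0, "wy": 0, "wz": -0.5, "fingers": 1},
    {"x": 0, "y": 0, "z": 0, "wx": 0, "wy": 0, "wz": 0, "fingers": 1},
    {"x": 0, "y": 0, "z": 0, "wx": 0, "wy": 0, "wz": 0, "fingers": 1},
  ],
)

```text
time_s: 16.05
tool_pos: [0.6113, -0.0918, 0.295]
tool_rot: [0.348, 3.122, 0.001]
force: [-0.7, -0.1, -2.3]
opening: 0.0358
gripper_force: 39.9
```

```bash
python3 - <<'E'
from h import *
o=get_obs();M=R.from_rotvec(o["tool_rot"]).as_matrix();print(o["tool_pos"],M.round(3).tolist(),np.round(o["q"],2))
W=wrist();
for c,p in [("w",W),("scene",read_camera("scene")),("side",read_camera("side"))]:
    for t in ["stub","vac","nozzle_mouth","nozzle"]: print(c,t,[(np.round(d["xyz"],4).tolist(),round(d["confidence"],2)) for d in mark_of(p,t)])
    for r in masks_of(p,"stub"):
        Q=pts(p,r["pixels"]); Q=Q[np.hypot(Q[:,0]-.53,Q[:,1]+.21)<.07]
        if len(Q)>30: m,d,s=line(Q);print(c,"stubline",m.round(4),d.round(3),s.round(4),len(Q),np.arctan(d[1]/d[0]))
    h=cv2.cvtColor(p["color"],cv2.COLOR_RGB2HSV); red=((h[...,0]<6)|(h[...,0]>174))&(h[...,1]>150)&(h[...,2]>70)
    B=pts(p,red); B=B[np.hypot(B[:,0]-.52,B[:,1]+.21)<.06]; print("red",B.mean(0) if len(B) else None,len(B))
cv2.imwrite("pics/w3.png",W["color"][:,:,::-1])
E
```

```text
[ 0.61128932 -0.09177464  0.29501221] [[-0.976, 0.22, 0.0], [0.22, 0.976, 0.0], [-0.0, 0.0, -1.0]] [-0.33  0.11  1.55  0.    1.48 -1.68]
w stub [([0.5033, -0.2008, 0.1329], 0.62)]
w vac [([0.4187, -0.3734, 0.0042], 0.77), ([0.4351, -0.193, 0.0049], 0.61)]
w nozzle_mouth [([0.5189, -0.0678, 0.31], 0.64)]
w nozzle [([0.5998, -0.0884, 0.2848], 0.88)]
w stubline [ 0.525  -0.2033  0.1596] [ 0.808 -0.213  0.55 ] [0.0169 0.0073 0.0065] 2077 -0.25813452700670325
red [ 0.52227816 -0.20454048  0.16675765] 190
scene stub [([0.3304, 0.1995, 0.1907], 0.88), ([0.4686, -0.3901, 0.088], 0.44), ([0.5036, -0.2045, 0.1347], 0.37), ([0.4349, -0.1875, -0.0002], 0.37)]
scene vac [([0.4344, -0.1863, -0.0007], 0.95), ([0.4179, -0.3761, -0.002], 0.94), ([0.2422, 0.2294, -0.0004], 0.7)]
scene nozzle_mouth [([0.5231, -0.0682, 0.3112], 0.91)]
scene nozzle [([0.5961, -0.0889, 0.2956], 0.8)]
red None 0
side stub [([0.3306, 0.1985, 0.1937], 0.86), ([0.5079, -0.2051, 0.1332], 0.63), ([0.468, -0.392, 0.0884], 0.62)]
side vac [([0.4396, -0.1876, 0.0018], 0.91), ([0.2373, 0.227, -0.0015], 0.85), ([0.4214, -0.3743, -0.0008], 0.78), ([0.7201, -0.08, 0.0001], 0.68)]
side nozzle_mouth []
side nozzle [([0.5943, -0.0891, 0.2878], 0.81)]
side stubline [ 0.527  -0.1982  0.1547] [-0.764  0.246 -0.597] [0.0145 0.0067 0.0025] 281 -0.3111407392393557
red [ 0.52233875 -0.20291967  0.16556187] 12
```

View pics/w3.png

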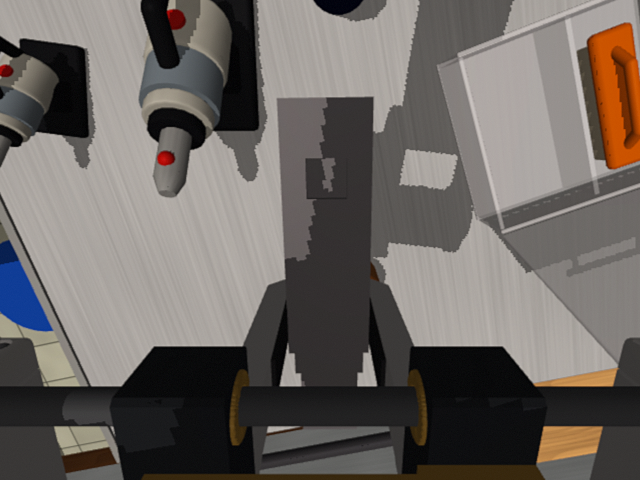

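The wrist view shows the nozzle held straight with its hole up at (327,178). The medium vac's stub is at (172,160) with its button at (166,158). I go to the pre-insertion pose, 25 mm off the tip.

Emit:
send_rows(
  commands=[
    {"x": 0.08, "y": -0.3, "z": 0, "wx": 0, "wy": 0, "wz": -0.35, "fingers": 1},
    {"x": 0.08, "y": -0.3, "z": 0, "wx": -0.19, "wy": -0.74, "wz": 0, "fingers": 1},
    {"x": 0.08, "y": -0.3, "z": 0, "wx": -0.19, "wy": -0.74, "wz": 0, "fingers": 1},
    {"x": 0.08, "y": -0.3, "z": 0, "wx": -0.19, "wy": -0.74, "wz": 0, "fingers": 1},
    {"x": 0.08, "y": -0.3, "z": 0, "wx": -0.19, "wy": -0.74, "wz": 0, "fingers": 1},
    {"x": 0.08, "y": -0.3, "z": 0, "wx": -0.19, "wy": -0.74, "wz": 0, "fingers": 1},
    {"x": 0.08, "y": -0.3, "z": 0, "wx": -0.19, "wy": -0.74, "wz": 0, "fingers": 1},
    {"x": 0.08, "y": -0.3, "z": 0, "wx": -0.19, "wy": -0.74, "wz": 0, "fingers": 1},
    {"x": 0.08, "y": -0.3, "z": 0, "wx": -0.19, "wy": -0.74, "wz": 0, "fingers": 1},
    {"x": 0.08, "y": -0.26, "z": 0, "wx": -0.19, "wy": -0.74, "wz": 0, "fingers": 1},
    {"x": 0, "y": 0, "z": -0.28, "wx": -0.19, "wy": -0.74, "wz": 0, "fingers": 1},
    {"x": 0, "y": 0, "z": -0.28, "wx": 0, "wy": 0, "wz": 0, "fingers": 1},
    {"x": 0, "y": 0, "z": -0.28, "wx": 0, "wy": 0, "wz": 0, "fingers": 1},
    {"x": 0, "y": 0, "z": -0.28, "wx": 0, "wy": 0, "wz": 0, "fingers": 1},
    {"x": 0, "y": 0, "z": -0.28, "wx": 0, "wy": 0, "wz": 0, "fingers": 1},
    {"x": 0, "y": 0, "z": 0, "wx": 0, "wy": 0, "wz": 0, "fingers": 1},
    {"x": 0, "y": 0, "z": 0, "wx": 0, "wy": 0, "wz": 0, "fingers": 1},
  ],
)

```text
time_s: 18.65
tool_pos: [0.6517, -0.2399, 0.2242]
tool_rot: [0.315, 2.514, -0.1]
force: [-0.3, -0.0, -0.8]
opening: 0.036
gripper_force: 39.9
```

```bash
cat > m.py <<'E'
from h import *
from scipy.optimize import least_squares
o=get_obs();M=R.from_rotvec(o["tool_rot"]).as_matrix();t=o["tool_pos"];print(t,M.round(3).tolist(),np.round(o["q"],2))
p=wrist(); mo=mark_of(p,"nozzle_mouth"); print("mouth",[(np.round(M.T@(d["xyz"]-t),4),d["confidence"]) for d in mo],"stub",[np.round(d["xyz"],4) for d in mark_of(p,"stub")])
ms=[r["pixels"] for r in masks_of(p,"stub")]
best=None
for m in ms:
    Q=pts(p,m&(p["color"].max(2).astype(int)-p["color"].min(2)<60)); Q=Q[np.hypot(Q[:,0]-.53,Q[:,1]+.21)<.05]
    if len(Q)<200: continue
    def axis(v): return np.array([np.cos(.6109)*np.cos(v),np.cos(.6109)*np.sin(v),np.sin(.6109)])
    def f(x):
        a=axis(x[2]); d=Q-np.array([.505,x[0],x[1]]); s=d@a
        r=np.linalg.norm(d-np.outer(s,a),axis=1); R0=np.where(s>42,13-6*(s-42)/14,13) if 0 else np.where(s>.042,.013-.006*(s-.042)/.014,.013)
        return (r-R0)
    L=least_squares(f,[-.2025,.135,-.25],loss="soft_l1",f_scale=.001)
    print("fit y,z at x=.505:",L.x.round(4),"rms",np.sqrt(np.median(f(L.x)**2)),len(Q),"smax",np.percentile((Q-[.505,L.x[0],L.x[1]])@axis(L.x[2]),[1,99]))
mn=masks_of(p,"nozzle")
if mn:
    N=pts(p,mn[0]["pixels"]); N=(N-t)@M  # tool frame; tool x=-nozzle x, tool z=-nozzle z
    top=N[(abs(N[:,2]+.0315)<.006)&(N[:,0]>.0)]
    print("top z tool",np.median(top[:,2]),"len x",np.percentile(top[:,0],[1,99]),"y",np.percentile(top[:,1],[1,99]))
    for lo in (.02,.05,.08):
        k=top[(top[:,0]>lo)&(top[:,0]<lo+.015)]
        if len(k): print(lo,"ymid",(np.percentile(k[:,1],1)+np.percentile(k[:,1],99))/2,"z",np.median(k[:,2]))
cv2.imwrite("pics/w4.png",p["color"][:,:,::-1])
E
python3 m.py
```

```text
[ 0.65174015 -0.23988618  0.22417189] [[-0.794, 0.247, 0.556], [0.202, 0.969, -0.142], [-0.573, -0.001, -0.819]] [-0.6   0.01  1.88  0.31  0.7  -2.1 ]
mouth [(array([ 0.0947,  0.0021, -0.0192]), 0.98)] stub []
fit y,z at x=.505: [-0.1979  0.1353 -0.3406] rms 0.0004856893611555283 1813 smax [0.04653706 0.05785371]
top z tool -0.03235087572214703 len x [0.00111034 0.09319256] y [-0.01717364  0.0181007 ]
0.02 ymid 0.0006775143367698591 z -0.03234435523842988
0.05 ymid 0.0004980213419987813 z -0.032351793561857946
0.08 ymid 8.273671442944781e-05 z -0.03237221849942967
```

View pics/w4.png

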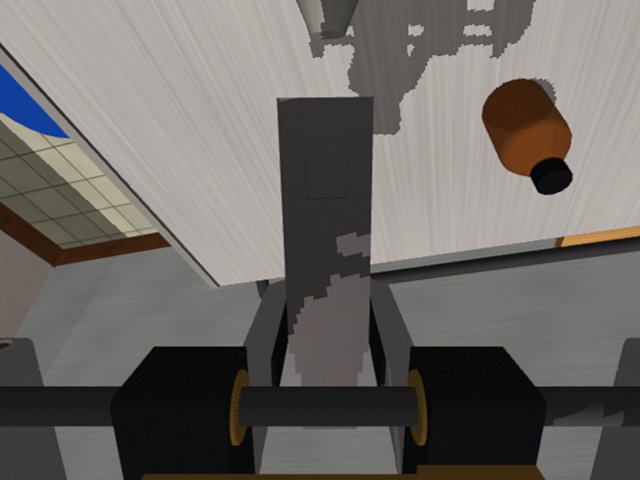

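The view shows the stub tip at (327,20), in line with the nozzle, whose mouth is centred at (325,98). The fit agrees to about 1 mm, so I start inserting.

Emit:
send_rows(
  commands=[
    {"x": -0.079, "y": 0.021, "z": -0.057, "wx": 0, "wy": 0, "wz": 0, "fingers": 1},
    {"x": -0.079, "y": 0.021, "z": -0.057, "wx": 0, "wy": 0, "wz": 0, "fingers": 1},
    {"x": -0.079, "y": 0.021, "z": -0.057, "wx": 0, "wy": 0, "wz": 0, "fingers": 1},
    {"x": -0.079, "y": 0.021, "z": -0.057, "wx": 0, "wy": 0, "wz": 0, "fingers": 1},
    {"x": -0.079, "y": 0.021, "z": -0.057, "wx": 0, "wy": 0, "wz": 0, "fingers": 1},
    {"x": -0.079, "y": 0.021, "z": -0.057, "wx": 0, "wy": 0, "wz": 0, "fingers": 1},
    {"x": -0.079, "y": 0.021, "z": -0.057, "wx": 0, "wy": 0, "wz": 0, "fingers": 1},
    {"x": -0.079, "y": 0.021, "z": -0.057, "wx": 0, "wy": 0, "wz": 0, "fingers": 1},
    {"x": 0, "y": 0, "z": 0, "wx": 0, "wy": 0, "wz": 0, "fingers": 1},
  ],
)

```text
time_s: 19.8
tool_pos: [0.6193, -0.2313, 0.2009]
tool_rot: [0.316, 2.515, -0.1]
force: [-0.9, -0.2, -0.9]
opening: 0.0355
gripper_force: 39.9
```

```bash
python3 - <<'E'
from h import *
p=read_camera("side"); u,v=map(int,proj(p,[.545,-.215,.16])); a=p["color"][max(0,v-60):v+60,max(0,u-80):u+80]
p=wrist(); b=p["color"][0:240,160:480]
cv2.imwrite("pics/w5.png",np.hstack([cv2.resize(a,(400,300)),cv2.resize(b,(400,300))])[:,:,::-1])
o=get_obs();print(o["tool_pos"],o["force"],o["torque"])
E
```

```text
[ 0.61990701 -0.23164463  0.20170159] [ 0.19065494  0.54884874 -1.78872918] [ 0.12222415  0.38073898 -0.00472188]
```

View pics/w5.png

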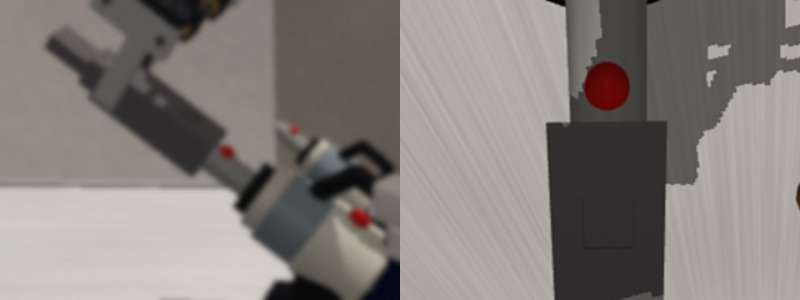

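The mouth (607,122 on the right) is centred over the stub with the red button at (607,85). There is no side force, so I continue.

Emit:
send_rows(
  commands=[
    {"x": -0.079, "y": 0.021, "z": -0.057, "wx": 0, "wy": 0, "wz": 0, "fingers": 1},
    {"x": -0.079, "y": 0.021, "z": -0.057, "wx": 0, "wy": 0, "wz": 0, "fingers": 1},
    {"x": -0.079, "y": 0.021, "z": -0.057, "wx": 0, "wy": 0, "wz": 0, "fingers": 1},
    {"x": -0.079, "y": 0.021, "z": -0.057, "wx": 0, "wy": 0, "wz": 0, "fingers": 1},
    {"x": -0.079, "y": 0.021, "z": -0.057, "wx": 0, "wy": 0, "wz": 0, "fingers": 1},
  ],
)

```text
time_s: 20.4
tool_pos: [0.5998, -0.2263, 0.1874]
tool_rot: [0.315, 2.513, -0.101]
force: [0.2, -0.4, 2.5]
opening: 0.0359
gripper_force: 39.9
```

Emit:
send_rows(
  commands=[
    {"x": -0.079, "y": 0.021, "z": -0.057, "wx": 0, "wy": 0, "wz": 0, "fingers": 1},
    {"x": -0.079, "y": 0.021, "z": -0.057, "wx": 0, "wy": 0, "wz": 0, "fingers": 1},
    {"x": 0, "y": 0, "z": 0, "wx": 0, "wy": 0, "wz": 0, "fingers": 1},
  ],
)

```text
time_s: 20.7
tool_pos: [0.5906, -0.2231, 0.1792]
tool_rot: [0.316, 2.518, -0.098]
force: [-1.6, 0.8, -2.2]
opening: 0.036
gripper_force: 39.9
```

Emit:
send_rows(
  commands=[
    {"x": -0.05, "y": 0.013, "z": -0.036, "wx": 0, "wy": 0, "wz": 0, "fingers": 1},
    {"x": 0, "y": 0, "z": 0, "wx": 0, "wy": 0, "wz": 0, "fingers": 1},
  ],
)

```text
time_s: 20.9
tool_pos: [0.5893, -0.2233, 0.1791]
tool_rot: [0.316, 2.515, -0.1]
force: [-0.7, -0.2, -1.5]
opening: 0.036
gripper_force: 39.9
```

Emit:
send_rows(
  commands=[
    {"x": -0.04, "y": 0.01, "z": -0.029, "wx": 0, "wy": 0, "wz": 0, "fingers": 1},
    {"x": 0, "y": 0, "z": 0, "wx": 0, "wy": 0, "wz": 0, "fingers": 1},
  ],
)

```text
time_s: 21.1
tool_pos: [0.5877, -0.2231, 0.1784]
tool_rot: [0.316, 2.514, -0.101]
force: [-0.0, 0.5, -1.6]
opening: 0.0356
gripper_force: 39.9
```

No contact force yet. I push on in small steps until it builds up.

Emit:
send_rows(
  commands=[
    {"x": -0.04, "y": 0.01, "z": -0.029, "wx": 0, "wy": 0, "wz": 0, "fingers": 1},
    {"x": 0, "y": 0, "z": 0, "wx": 0, "wy": 0, "wz": 0, "fingers": 1},
  ],
)

```text
time_s: 21.3
tool_pos: [0.5872, -0.2232, 0.179]
tool_rot: [0.316, 2.509, -0.102]
force: [4.6, 0.3, -0.3]
opening: 0.0357
gripper_force: 39.9
```

Emit:
send_rows(
  commands=[
    {"x": -0.03, "y": 0.008, "z": -0.022, "wx": 0, "wy": 0, "wz": 0, "fingers": 1},
    {"x": 0, "y": 0, "z": 0, "wx": 0, "wy": 0, "wz": 0, "fingers": 1},
  ],
)

```text
time_s: 21.5
tool_pos: [0.5869, -0.2234, 0.1795]
tool_rot: [0.317, 2.505, -0.104]
force: [10.3, -0.6, 0.0]
opening: 0.0358
gripper_force: 39.9
```

```bash
python3 - <<'E'
from h import *
p=read_camera("side"); u,v=map(int,proj(p,[.545,-.215,.16])); a=p["color"][max(0,v-60):v+60,max(0,u-80):u+80]
o=get_obs();p=wrist(); b=p["color"][0:240,160:480]
cv2.imwrite("pics/w6.png",np.hstack([cv2.resize(a,(400,300)),cv2.resize(b,(400,300))])[:,:,::-1])
print(o["tool_pos"],o["force"],o["torque"])
E
```

```text
[ 0.58692714 -0.22334888  0.17946665] [11.15526616  0.82903758 -0.08487115] [ 0.06263568 -1.54940916  0.19742934]
```

View pics/w6.png

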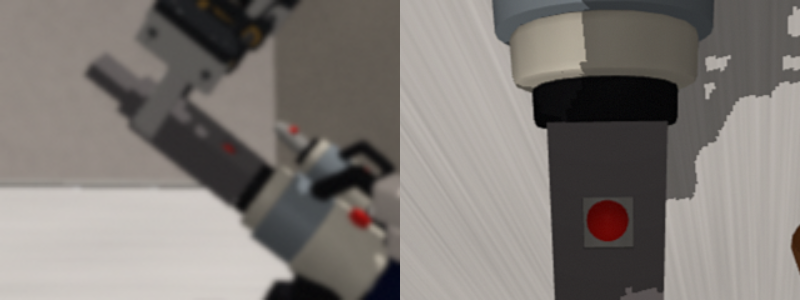

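The mouth meets the black collar at (607,122), and the button shows in the hole at (607,220). One more light push, then I relax, release and back off along the tool axis.

Emit:
send_rows(
  commands=[
    {"x": -0.03, "y": 0.008, "z": -0.022, "wx": 0, "wy": 0, "wz": 0, "fingers": 1},
    {"x": 0, "y": 0, "z": 0, "wx": 0, "wy": 0, "wz": 0, "fingers": 1},
    {"x": 0.06, "y": -0.016, "z": 0.044, "wx": 0, "wy": 0, "wz": 0, "fingers": 1},
    {"x": 0, "y": 0, "z": 0, "wx": 0, "wy": 0, "wz": 0, "fingers": -0.3},
    {"x": 0, "y": 0, "z": 0, "wx": 0, "wy": 0, "wz": 0, "fingers": -0.3},
    {"x": 0, "y": 0, "z": 0, "wx": 0, "wy": 0, "wz": 0, "fingers": -0.3},
    {"x": 0, "y": 0, "z": 0, "wx": 0, "wy": 0, "wz": 0, "fingers": -0.3},
    {"x": -0.167, "y": 0.043, "z": 0.246, "wx": 0, "wy": 0, "wz": 0, "fingers": -0.3},
    {"x": -0.167, "y": 0.043, "z": 0.246, "wx": 0, "wy": 0, "wz": 0, "fingers": -0.3},
    {"x": -0.167, "y": 0.043, "z": 0.246, "wx": 0, "wy": 0, "wz": 0, "fingers": -0.3},
    {"x": -0.167, "y": 0.043, "z": 0.246, "wx": 0, "wy": 0, "wz": 0, "fingers": -0.3},
    {"x": -0.167, "y": 0.043, "z": 0.246, "wx": 0, "wy": 0, "wz": 0, "fingers": -0.3},
    {"x": 0, "y": 0, "z": 0.5, "wx": 0, "wy": 0, "wz": 0, "fingers": -0.3},
    {"x": 0, "y": 0, "z": 0.5, "wx": 0, "wy": 0, "wz": 0, "fingers": -0.3},
    {"x": 0, "y": 0, "z": 0, "wx": 0, "wy": 0, "wz": 0, "fingers": -0.3},
    {"x": 0, "y": 0, "z": 0, "wx": 0, "wy": 0, "wz": 0, "fingers": -0.3},
  ],
)

```text
time_s: 23.2
tool_pos: [0.5439, -0.2118, 0.2881]
tool_rot: [0.316, 2.514, -0.101]
force: [-0.1, 0.8, -1.0]
opening: 0.0611
gripper_force: 0.0
```

```bash
python3 - <<'E'
from h import *
o=get_obs();print(o["tool_pos"],o["force"])
s=read_camera("scene");p=wrist()
for t in ["nozzle_mouth","nozzle","spray","glass","lid_handle","brush"]: print(t,[(np.round(d["xyz"],4).tolist(),round(d["confidence"],2)) for d in mark_of(s,t)[:2]])
cv2.imwrite("pics/w7.png",np.hstack([cv2.resize(s["color"],(400,300)),cv2.resize(p["color"],(400,300))])[:,:,::-1])
E
```

```text
[ 0.54386126 -0.21182061  0.28810872] [-0.12725609  0.79759243 -1.01019313]
nozzle_mouth [([0.5063, -0.2007, 0.1383], 0.97)]
nozzle [([0.5802, -0.2238, 0.1655], 0.67)]
spray [([0.3789, -0.0281, -0.0012], 0.77)]
glass [([0.7207, -0.0818, -0.0026], 0.8)]
lid_handle [([0.7585, 0.2146, 0.2165], 0.79)]
brush [([0.5656, 0.2454, 0.0048], 0.84), ([0.7546, 0.2169, 0.2158], 0.51)]
```

View pics/w7.png

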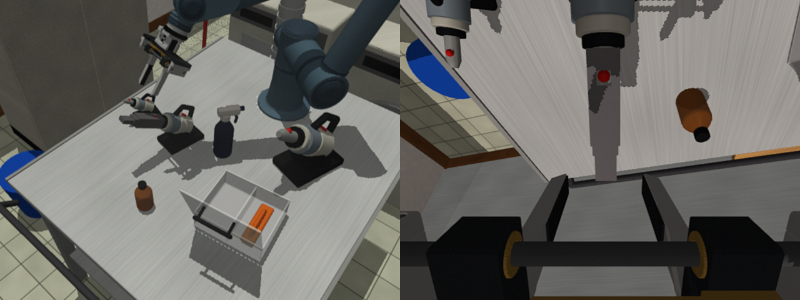

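The nozzle sits against the collar at (605,45) with the button out at (603,76). The lid is still open at (225,205), and the bottles and brush have not moved.

```bash
python3 -c "
from plant import *
print(hand_in())"
```

```text
the job is handed in; nothing more can be done
None
```

The job is handed in: the lid stays open, the nozzle is fully home on the middle-sized vac's stub with the red button up through the hole, the gripper has let go and backed clear, and the brush and both bottles are where they were (about 23 s of the 72 s used).

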